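# Stroke the slide tray's cover leaves shut

### The arm

A 6-joint arm with a two-finger parallel gripper is mounted at the origin on the work surface. World frame = base frame: x ahead of the robot, y to its left, z up, the work surface at z = 0. Lengths are in m, angles in rad, forces in N, time in s.
With the tool pointing down it reaches from about 0.375 to 0.9 m from the base axis. Payload 3.1 kg.
Tool frame: the origin (TCP) lies between the finger pads, 19 mm behind the fingertips; this is the grasp point; z points along the fingers, y is the line along which they close (so a half turn about z gives the same grasp; the last joint's range is limited). The gripper opens to 87 mm and grips with 3 to 60 N. Pads are 19 mm wide; open, the fingers measure 117 mm over their backs; the gripper's body (75 mm by 190 mm) begins 51 mm behind the grasp point.
Start: joints at [-1.5, 0.527, 1.433, -0, 1.181, -0.178], TCP at [0.154, -0.606, 0.241] pointing down, gripper open.
Joint ranges: [-3.08, 3.08], [-0.75, 2.2], [0.22, 2.44], [-1.43, 4.57], [0, 2.65], [-2.85, 2.85]. Speed limits (rad/s): [2.79, 2.79, 3.14, 3.14, 3.14, 3.14].

### API

Orientations are given as a unit quaternion [x, y, z, w].
In Python, from rig import sensors, eyes, ticket gives the robot as it stands.
- The arm moves only by the tool drive_tool, never from a script. Its argument "deltas" is a list that holds one entry, the list of rows, each a list of 6 numbers: the shift along the tool's x, y, z in mm, then the turn, a rotation vector about the tool's x, y, z in rad. A call has 1 to 8 rows; each row shifts and turns the commanded pose from where the row before left it, along the tool's axes as they then stand; what a row does not reach is not made up. A row lasts 1/12 s, in which the tool goes at most 41.7 mm and 7.16 degrees, less where a joint would pass 70% of its speed; a pose out of reach is approached as far as the arm can. A call is refused whole if a number of a shift passes 41.7 or a number of a turn 0.125, either way. A call with a gripper value outside its range is refused whole. "gripper" is the opening in per cent of the stroke, from 0 (shut) to 100 (fully open), set as the call begins (left out, the last holds). The fingers move at their own pace and stop on an object; "squeeze" is the grip in N (left out, the last holds). Time passes only in rows, so rows that do not move let the fingers close. It gives the time, the measured TCP pose, the force, the opening and the grip force at its end, in the units of the state.
- sensors.get_obs(): the state, without advancing time (a new reading comes with each control period).
- eyes.camera(name): name is "side" or "top"; returns a dict with "img" (420x560x3 uint8, red, green, blue), "fov_y" (degrees; the focal length in pixels is half the picture's height over the tangent of half this angle, whatever the lens; pixels are square), "cx", "cy" (the principal point, pixels), "xyz" and "attitude" of the camera in the world. Camera axes: x right, y up, looking along -z (the intrinsics and any distortion apply to the point x, -y, -z); pixel columns grow to the right and rows downward; lengths in m; the calibration is good to about 2 mm. A picture is of the moment at which its call begins. There is no depth.
- ticket.hand_in(): hands the job in; it is judged then, once.
The state is a dict: "time": time; "q": joint angles; "joint_velocities": joint speeds; "joint_torque": joint torques, N m; "position": TCP position; "tool_rot": TCP orientation; "ft_force": force on the tool from outside, world axes, zero at the start; "moment": the same for the moment, N m; "grip_width": finger opening in m; "grip_force": force on a finger pad.
Only numpy, scipy, OpenCV 4.12 (cv2) and the standard library are available. Lean on these libraries where they do the work, as an engineer would, in place of code of your own. Each camera call takes 0.05 s, during which the arm holds its last target. There are 200 camera calls.

### The job

The four hinged cover leaves of the black slide tray stand open: run your fingertips lightly along the row in one stroke, from the end with the rounded tongue to the square end, so that the leaves fold down flat one after another in the direction they already lean, and then move clear. Stay down at the row until the last leaf is flat, and do not pry a leaf further open. Grip nothing, do not lift the tray or shove it out of place, and leave the flask, the bottle and the dish alone.

Things in the scene. Friction and masses are not known exactly. Their poses are not given: they have to be found in the camera images.
- tray: loose black metal slab 196 x 100 x 19.5 mm, about 0.8 kg, with a half-round tongue (60 mm across, 30 mm out, 12 mm high) at its -x end, before the first leaf. Origin at the centre of the underside of the slab; z up; x along the row of four white leaves from first to last, y across it. Closed leaves are flush with the side rims, 19.5 mm above the bench
- row_start (a point): middle of the hinge pin of the first leaf: 87 mm from the tray's origin towards its -x end, 18 mm above the tray's underside. Fingertips that travel 1 to 5 mm above the closed leaves' level fold the leaves; lower ones butt against the hinge pins (3.6 mm thick) and shove the tray
- row_end (a point): where the middle of the last leaf's free edge lies when closed: 87 mm from the tray's origin towards its +x end, 18 mm above the underside
- leaf1 (a joint): opening angle of the first white plastic cover leaf: a flap 36 mm along the row, 78 mm across, 3 mm thick. Its hinge pin lies at tray x = -87 mm, z = 18 mm; the leaf reaches from there towards tray +x. 0 = flat (hard stop), growing as the free edge rises; starts at 0.5 to 1.0 rad. Slightly stiff hinge (0.005 N m): it stays where it is left
- leaf1_edge (a point): middle of the free edge of the first leaf, 36 mm from its hinge pin; it moves with the leaf
- leaf2 (a joint): opening angle of the second white plastic cover leaf: a flap 36 mm along the row, 78 mm across, 3 mm thick. Its hinge pin lies at tray x = -41 mm, z = 18 mm; the leaf reaches from there towards tray +x. 0 = flat (hard stop), growing as the free edge rises; starts at 0.5 to 1.0 rad. Slightly stiff hinge (0.005 N m): it stays where it is left
- leaf2_edge (a point): middle of the free edge of the second leaf, 36 mm from its hinge pin; it moves with the leaf
- leaf3 (a joint): opening angle of the third white plastic cover leaf: a flap 36 mm along the row, 78 mm across, 3 mm thick. Its hinge pin lies at tray x = 5 mm, z = 18 mm; the leaf reaches from there towards tray +x. 0 = flat (hard stop), growing as the free edge rises; starts at 0.5 to 1.0 rad. Slightly stiff hinge (0.005 N m): it stays where it is left
- leaf3_edge (a point): middle of the free edge of the third leaf, 36 mm from its hinge pin; it moves with the leaf
- leaf4 (a joint): opening angle of the last white plastic cover leaf: a flap 36 mm along the row, 78 mm across, 3 mm thick. Its hinge pin lies at tray x = 51 mm, z = 18 mm; the leaf reaches from there towards tray +x. 0 = flat (hard stop), growing as the free edge rises; starts at 0.5 to 1.0 rad. Slightly stiff hinge (0.005 N m): it stays where it is left
- leaf4_edge (a point): middle of the free edge of the last leaf, 36 mm from its hinge pin; it moves with the leaf
- flask: bystander: clear culture flask lying flat, 75 x 52 x 26 mm with a blue screw cap on one end; origin at the centre of the underside of its box-shaped part
- bottle: bystander: amber bottle with a white cap, 56 mm across, 120 mm tall; origin at the centre of its underside
- dish: bystander: clear round culture dish, 90 mm across, 18 mm high; origin at the centre of its underside
Mind the look-alikes: they are no part of the job. There is more than one size of the tray; the one meant has the size given above.

How it is judged:
On the way, in this order (a step that is already met when the one before it is completed fails the run):
1. leaf 1 is folded flat before the leaves that follow it (value of joint leaf1 below 0.17 rad), for 0.1 s.
2. leaf 2 is folded flat before the leaves that follow it (value of joint leaf2 below 0.17 rad), for 0.1 s.
3. leaf 3 is folded flat before the leaves that follow it (value of joint leaf3 below 0.17 rad), for 0.1 s.
4. leaf 4 is folded flat (value of joint leaf4 below 0.17 rad), for 0.1 s.
At the end, for the whole second after the job is handed in: all four leaves within 0.17 rad of flat (free edge at most 6 mm up); the tray standing level on the bench, at rest, either end of its row less than 30 mm from where it was; flask, bottle and dish within 20 mm of where they were, the bottle upright (value of joint each of leaf1, leaf2, leaf3, leaf4 below 0.17 rad and distance of each of row_start, row_end from where it was at the start of the episode below 0.03 m and height (world z) of tray below 0.006 m and angle between tray's own z axis and vertical below 0.05 rad and linear speed of tray below 0.01 m/s and distance of each of flask, bottle, dish from where it was at the start of the episode below 0.02 m and angle between bottle's own z axis and vertical below 0.2 rad); the robot touches nothing.
It fails at once if a fingertip pushes on the tray or its leaves with more than 25 N (contact force between the fingers and tray above 25 N).
It fails at once if the tray is lifted or tipped (height (world z) of tray above 0.008 m or angle between tray's own z axis and vertical above 0.1 rad).
It fails at once if a leaf is pried further open (beyond 1.15 rad) (value of joint any of leaf1, leaf2, leaf3, leaf4 above 1.15 rad).
It fails at once if the stroke is broken off: the TCP rises more than 90 mm above the bench after the first leaf is flat and before the last one is (value of joint leaf1 below 0.17 rad and value of joint leaf4 above 0.17 rad and height (world z) of the grasp point above 0.09 m).
It fails at once if flask, bottle or dish is moved more than 20 mm (distance of any of flask, bottle, dish from where it was at the start of the episode above 0.02 m).
It also fails if it takes over 38 s, if anything falls off the work surface, if the arm or the gripper's body presses on something with over 40 N, if the wrist force passes 120 N, or if a joint passes its speed limit or range.

## Working session

There is one attempt and no reset: what is moved stays moved. The work goes in short steps, Python scripts to look and compute and a tool call to move; the robot and the scene stay as the last step left them, time stands still between calls to the robot, and variables do not carry over. Pictures are saved under pics/ and viewed, at most 10 in all, crops included, and the job is handed in when it is done.

Besides the shell and the picture viewer there is one more tool, called after "Request:" by a JSON object that holds its "method" and its "body". drive_tool: Moves the arm, as the interface text tells. Its arguments: {"type":"object","properties":{"deltas":{"type":"array"},"gripper":{"type":"number"},"squeeze":{"type":"number"}},"required":["deltas"]}

```bash
mkdir -p pics; python3 - <<'E'
from rig import sensors, eyes
import cv2,pickle
for n in("top","side"):
    c=eyes.camera(n); pickle.dump(c,open(n+".pkl","wb")); cv2.imwrite(f"pics/{n}0.png",c["img"][:,:,::-1])
    print(n,{k:v for k,v in c.items() if k!="img"})
o=sensors.get_obs();print(o)
E
```

```text
top {'fov_y': 57.179135928201774, 'cx': 273.3867627050072, 'cy': 206.8307336195442, 'xyz': array([ 0.5185935 , -0.02871499,  0.96240274]), 'attitude': array([ 0.04552353, -0.02616275, -0.69804219,  0.714129  ])}
side {'fov_y': 44.93651401972947, 'cx': 275.0316928940846, 'cy': 206.58101235526573, 'xyz': array([0.53504759, 0.85737107, 0.7920049 ]), 'attitude': array([-0.02174051,  0.41916641,  0.9074227 , -0.02027111])}
{'time': 0.1, 'q': array([-1.50050172e+00,  5.28371863e-01,  1.43375216e+00, -1.43289296e-05,
        1.18136572e+00, -1.78496622e-01]), 'joint_velocities': array([ 9.37998045e-04, -1.40410227e-03, -1.67686636e-03, -1.26443344e-03,
       -7.19596995e-05,  1.56936676e-03]), 'joint_torque': array([-2.04059002e-04, -4.40986490e+01, -1.77151000e+01,  6.34423317e-02,
        5.33984858e-02, -4.77818548e-05]), 'position': array([ 0.15387921, -0.60513897,  0.24037726]), 'tool_rot': array([ 9.92272053e-01,  1.24077690e-01,  4.46763475e-05, -9.47513391e-04]), 'ft_force': array([ 0.59597645, -1.55919326,  0.22785913]), 'moment': array([ 0.0201699 ,  0.03146387, -0.00761866]), 'grip_force': 0.0, 'grip_width': 0.08724001567865992}
```

View pics/top0.png

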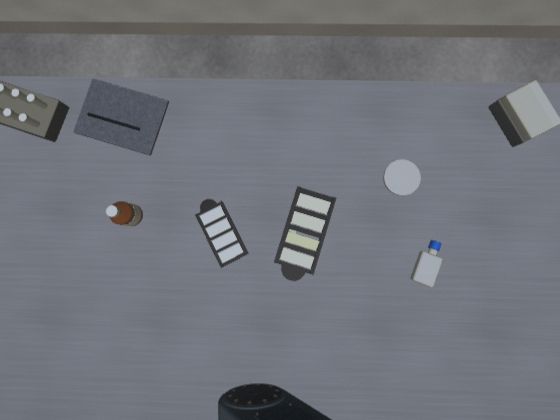

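View pics/side0.png

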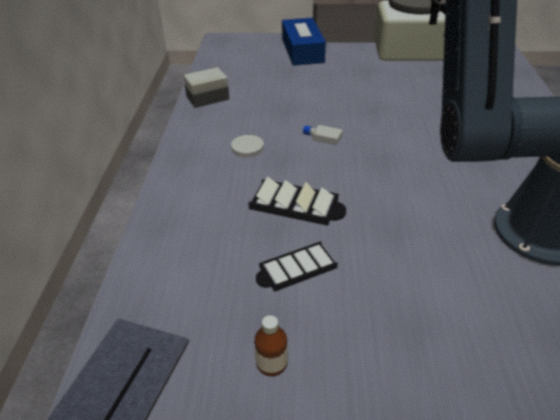

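Top view: there are two black trays, one at about (305,230) with its tongue at (293,272), and a smaller one at (221,234) with its tongue at (208,206). The larger tray has its leaves standing open and seems to be the one meant, so I'll measure both to confirm. Bottle is near (123,213), dish (402,177) and flask (428,267).

```bash
cat > h.py <<'E'
import numpy as np,cv2
from scipy.spatial.transform import Rotation as R
def K(c): f=210/np.tan(np.radians(c["fov_y"]/2)); return f
def cast(c,uv,z):
    uv=np.atleast_2d(uv).astype(float);f=K(c)
    d=np.c_[(uv[:,0]-c["cx"])/f,-(uv[:,1]-c["cy"])/f,-np.ones(len(uv))]
    d=R.from_quat(c["attitude"]).apply(d); p=np.array(c["xyz"])
    return p+d*((z-p[2])/d[:,2])[:,None]
def proj(c,P):
    q=R.from_quat(c["attitude"]).inv().apply(np.atleast_2d(P)-c["xyz"]);f=K(c)
    return np.c_[c["cx"]-f*q[:,0]/q[:,2],c["cy"]+f*q[:,1]/q[:,2]]
E
python3 - <<'E'
import pickle
from h import *
c=pickle.load(open("top.pkl","rb"));im=c["img"]
roi=np.zeros(im.shape[:2],np.uint8);roi[180:290,185:345]=1
g=im.max(2)
m=((g<75)&(roi>0)).astype(np.uint8)
cs,_=cv2.findContours(m,cv2.RETR_EXTERNAL,cv2.CHAIN_APPROX_NONE)
for k in cs:
    if cv2.contourArea(k)<500: continue
    full=np.zeros_like(m);cv2.drawContours(full,[k],-1,1,-1)
    body=cv2.morphologyEx(full,cv2.MORPH_OPEN,cv2.getStructuringElement(cv2.MORPH_ELLIPSE,(29,29))) if 0 else full
    P=cast(c,k[:,0,:],0.0195)[:,:2].astype(np.float32)*1000
    r=cv2.minAreaRect(P); print("contour",cv2.boundingRect(k),"rect",r)
    print(np.round(cv2.boxPoints(r)))
for n in("top","side"):
    c=pickle.load(open(n+".pkl","rb"))
    x,y,w,h=(190,175,160,120) if n=="top" else (235,165,130,98)
    cv2.imwrite(f"pics/{n}crop.png",cv2.resize(c["img"][y:y+h,x:x+w,::-1],None,fx=5,fy=5,interpolation=cv2.INTER_CUBIC))
c=pickle.load(open("top.pkl","rb"))
print(cast(c,[[123,213],[402,177],[428,267],[293,272]],0.01))
E
```

```text
contour (195, 199, 53, 68) rect ((554.8134765625, 129.95388793945312), (164.49749755859375, 75.29823303222656), 28.465240478515625)
[[465. 124.]
 [500.  58.]
 [645. 136.]
 [609. 202.]]
contour (274, 187, 62, 93) rect ((546.32568359375, -75.41411590576172), (98.8520278930664, 221.6241912841797), 74.12704467773438)
[[ 426.  -93.]
 [ 639. -153.]
 [ 666.  -58.]
 [ 453.    2.]]
[[ 0.59161622  0.37526156  0.01      ]
 [ 0.69653152 -0.31903273  0.01      ]
 [ 0.47687987 -0.37934305  0.01      ]
 [ 0.45648252 -0.05314145  0.01      ]]
```

View pics/topcrop.png

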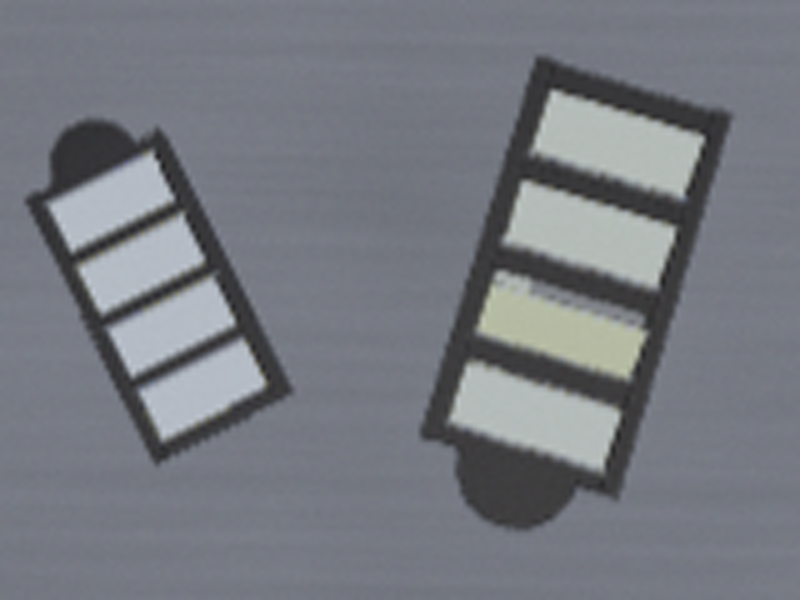

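View pics/sidecrop.png

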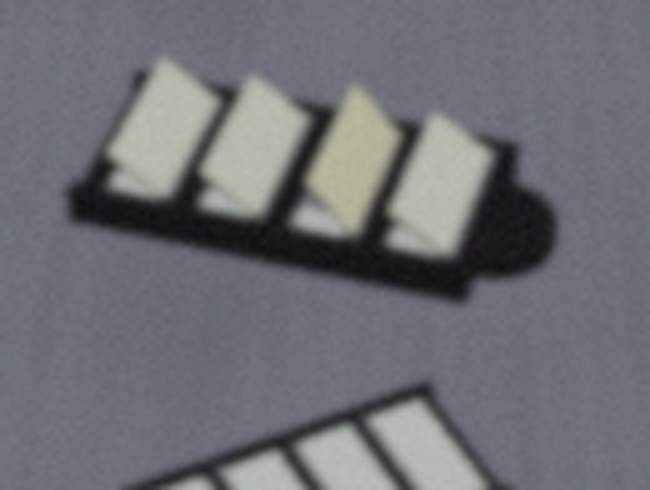

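The crops agree with the measurement: the right-hand tray at top (305,230) is about 99 mm wide and 222 mm long with the tongue. That makes it the full-size tray, and its leaves are open. The left-hand one is 75 x 164 mm and closed, so it is a look-alike. The tongue end is near the robot and the row heads along +x at a yaw of about -15.7°. The leaves hinge on the tongue side. I'm moving above the tongue first.

Request:
{"method": "drive_tool", "body": {"deltas": [[[25.5,-29.7,0,0,0,0],[25.5,-29.7,0,0,0,0],[25.5,-29.7,0,0,0,0],[25.5,-29.7,0,0,0,0],[25.5,-29.7,0,0,0,0],[25.5,-29.7,0,0,0,0],[25.5,-29.7,0,0,0,0],[25.5,-29.7,0,0,0,0]]], "gripper": 5, "squeeze": 3}}

```text
time: 0.77
position: [0.2934, -0.3232, 0.2411]
tool_rot: [0.992, 0.124, -0.0, -0.0]
ft_force: [0.8, 0.5, 0.2]
grip_width: 0.0414
grip_force: 0.0
```

Request:
{"method": "drive_tool", "body": {"deltas": [[[25.5,-29.7,0,0,0,0],[25.5,-29.7,0,0,0,0],[25.5,-29.7,0,0,0,0],[25.5,-29.7,0,0,0,0],[25.5,-29.7,0,0,0,0],[25.5,-29.7,0,0,0,0],[25.5,-29.7,0,0,0,0],[25.5,-29.7,0,0,0,0]]]}}

```text
time: 1.43
position: [0.4326, -0.0427, 0.2412]
tool_rot: [0.992, 0.124, -0.0, -0.0]
ft_force: [0.7, -0.6, 0.1]
grip_width: 0.0048
grip_force: 0.0
```

Request:
{"method": "drive_tool", "body": {"deltas": [[[0,0,0,0,0,0.105],[0,0,0,0,0,0.105],[0,0,0,0,0,0.105],[0,0,0,0,0,0.105],[0,0,0,0,0,0.103],[0,0,0,0,0,0],[0,0,0,0,0,0],[0,0,0,0,0,0]]]}}

```text
time: 2.1
position: [0.4322, -0.0447, 0.2411]
tool_rot: [0.991, -0.136, -0.0, -0.0]
ft_force: [-0.4, -0.2, 0.2]
grip_width: 0.0044
grip_force: 0.0
```

```bash
python3 - <<'E'
import pickle
from h import *
from rig import sensors
c=pickle.load(open("top.pkl","rb"))
k=cast(c,[[274,262.4],[313.6,274.4],[298,186.6],[336,198]],0.0195)[:,:2]*1000
a=(k[0]+k[1])/2;b=(k[2]+k[3])/2
print("slab near mid",a,"far mid",b,"len",np.linalg.norm(b-a),"yaw",np.degrees(np.arctan2(*(b-a)[::-1])),"w",np.linalg.norm(k[0]-k[1]))
u=(b-a)/np.linalg.norm(b-a);o=(a+b)/2
S=sensors.get_obs();r=R.from_quat(S["tool_rot"]).as_matrix();p=S["position"]*1000
print("origin",o,"tcp",p,"tool x yaw",np.degrees(np.arctan2(r[1,0],r[0,0])),"z axis",r[:,2],S["grip_width"],S["time"],S["ft_force"])
n=np.array([-u[1],u[0]]);print("tcp in tray",(p[:2]-o)@u,(p[:2]-o)@n)
t=np.r_[o-130*u,p[2]]-p;print("tool delta to start",r.T@t)
E
```

```text
slab near mid [465.78911609 -54.52745631] far mid [ 652.58151546 -108.118107  ] len 194.3279658260737 yaw -16.008160221936965 w 99.66767081699452
origin [559.18531578 -81.32278166] tcp [432.18685359 -44.68379285 241.13042602] tool x yaw -15.588248277575687 z axis [-3.97164733e-04  1.25022037e-04 -9.99999913e-01] 0.004390636463497832 2.1 [-0.40011627 -0.16492913  0.18623847]
tcp in tray -132.17786029792478 0.195311073001846
tool delta to start [ 2.17637023e+00  2.11266875e-01 -9.08595173e-04]
```

Request:
{"method": "drive_tool", "body": {"deltas": [[[0,0,30,0,0,0],[0,0,35,0,0,0],[0,0,35,0,0,0],[0,0,35,0,0,0],[0,0,30,0,0,0],[0,0,15,0,0,0],[0,0,10,0,0,0],[0,0,0,0,0,0]]]}}

```text
time: 2.77
position: [0.4313, -0.0445, 0.0492]
tool_rot: [0.991, -0.136, -0.002, -0.001]
ft_force: [-0.2, -0.2, 0.6]
grip_width: 0.0043
grip_force: 0.0
```

Request:
{"method": "drive_tool", "body": {"deltas": [[[0,0,5,0,0,0],[0,0,4,0,0,0],[0,0,0,0,0,0.0],[0,0,0,0,0,0],[0,0,0,0,0,0]]]}}

```text
time: 3.18
position: [0.4327, -0.0448, 0.0428]
tool_rot: [0.991, -0.137, 0.001, 0.0]
ft_force: [0.4, 0.1, -1.1]
grip_width: 0.0045
grip_force: 0.0
```

```bash
python3 - <<'E'
from h import *
from rig import sensors,eyes
S=sensors.get_obs();print(S["position"]*1000,S["ft_force"])
c=eyes.camera("side");x,y,w,h=200,120,200,150
cv2.imwrite("pics/side1.png",cv2.resize(c["img"][y:y+h,x:x+w,::-1],None,fx=4,fy=4,interpolation=cv2.INTER_CUBIC))
E
```

```text
[432.71390902 -44.81189771  42.82632086] [ 0.35274838  0.05410883 -1.09723103]
```

View pics/side1.png

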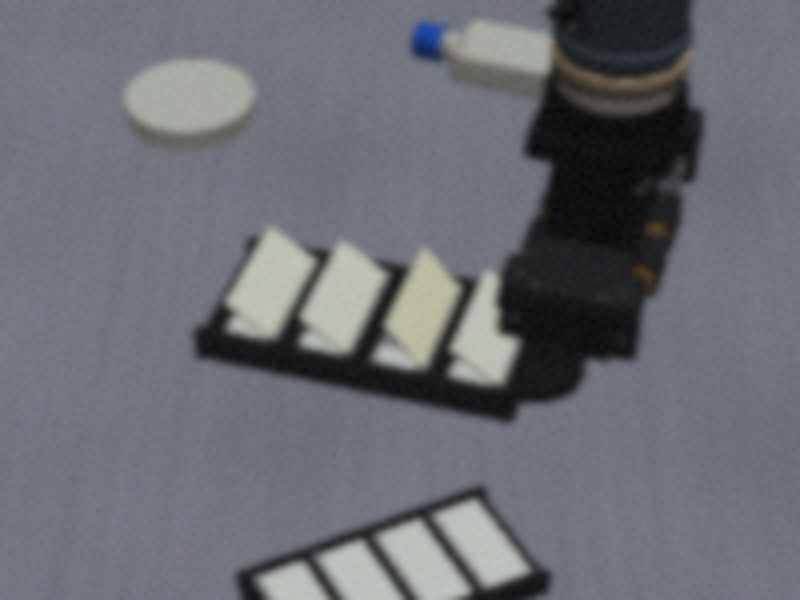

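The crop shows the gripper behind leaf 1 over the tongue, with all four leaves open and the dish and flask clear. I'm starting the stroke now.

Request:
{"method": "drive_tool", "body": {"deltas": [[[4,0,0.8,0,0,0],[6,0,0,0,0,0],[6,0,0,0,0,0],[6,0,0,0,0,0],[4,0,0,0,0,0],[0,0,0,0,0,0]]]}}

```text
time: 3.73
position: [0.4592, -0.0524, 0.0415]
tool_rot: [0.991, -0.137, 0.001, 0.0]
ft_force: [0.4, 0.5, 0.3]
grip_width: 0.0043
grip_force: 0.0
```

Request:
{"method": "drive_tool", "body": {"deltas": [[[5,0,0,0,0,0],[6,0,0,0,0,0],[6,0,0,0,0,0],[6,0,0,0,0,0],[6,0,0,0,0,0],[6,0,0,0,0,0],[5,0,0,0,0,0],[0,0,0,0,0,0]]]}}

```text
time: 4.4
position: [0.4977, -0.0632, 0.0416]
tool_rot: [0.991, -0.137, 0.001, 0.0]
ft_force: [0.9, -1.0, -0.2]
grip_width: 0.0045
grip_force: 0.0
```

Request:
{"method": "drive_tool", "body": {"deltas": [[[5,0,0,0,0,0],[6,0,0,0,0,0],[6,0,0,0,0,0],[6,0,0,0,0,0],[6,0,0,0,0,0],[6,0,0,0,0,0],[6,0,0,0,0,0],[5,0,0,0,0,0]]]}}

```text
time: 5.07
position: [0.5411, -0.0753, 0.0415]
tool_rot: [0.991, -0.137, 0.0, 0.0]
ft_force: [-0.2, -0.4, 0.4]
grip_width: 0.0049
grip_force: 0.0
```

```bash
python3 - <<'E'
from h import *
from rig import sensors,eyes
S=sensors.get_obs();print(S["position"]*1000,S["ft_force"])
c=eyes.camera("side");x,y,w,h=200,120,200,150
cv2.imwrite("pics/side2.png",cv2.resize(c["img"][y:y+h,x:x+w,::-1],None,fx=4,fy=4,interpolation=cv2.INTER_CUBIC))
E
```

```text
[541.13038905 -75.33865144  41.48623782] [-0.24578178 -0.39773564  0.38564675]
```

View pics/side2.png

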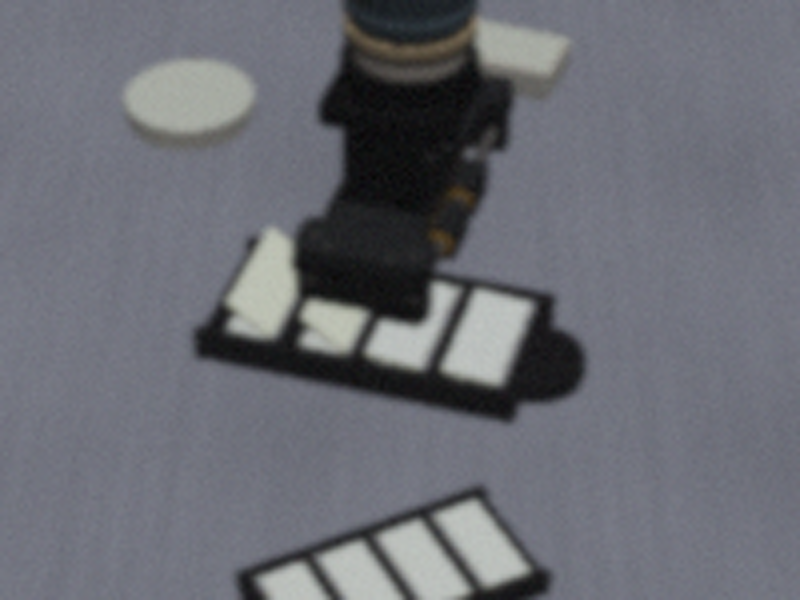

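Leaves 1 and 2, at crop (488,335) and (410,340), are flat. Leaves 3 and 4 are still open, and the tray has not moved. I'm carrying on with the stroke.

Request:
{"method": "drive_tool", "body": {"deltas": [[[5,0,0,0,0,0],[6,0,0,0,0,0],[6,0,0,0,0,0],[6,0,0,0,0,0],[6,0,0,0,0,0],[6,0,0,0,0,0],[6,0,0,0,0,0],[6,0,0,0,0,0]]]}}

```text
time: 5.78
position: [0.5861, -0.0879, 0.0415]
tool_rot: [0.991, -0.137, 0.0, 0.0]
ft_force: [0.4, 0.0, -0.4]
grip_width: 0.0043
grip_force: 0.0
```

Request:
{"method": "drive_tool", "body": {"deltas": [[[6,0,0,0,0,0],[6,0,0,0,0,0],[6,0,0,0,0,0],[6,0,0,0,0,0],[6,0,0,0,0,0],[6,0,0,0,0,0],[6,0,0,0,0,0],[6,0,0,0,0,0]]]}}

```text
time: 6.45
position: [0.6322, -0.1009, 0.0414]
tool_rot: [0.991, -0.137, 0.0, 0.0]
ft_force: [-0.4, -0.0, 0.6]
grip_width: 0.004
grip_force: 0.0
```

Request:
{"method": "drive_tool", "body": {"deltas": [[[6,0,0,0,0,0],[6,0,0,0,0,0],[6,0,0,0,0,0],[6,0,0,0,0,0],[6,0,0,0,0,0],[0,0,0,0,0,0],[0,0,0,0,0,0],[0,0,0,0,0,0]]]}}

```text
time: 7.12
position: [0.6601, -0.1087, 0.0413]
tool_rot: [0.991, -0.137, -0.0, -0.0]
ft_force: [-0.9, -0.3, -0.2]
grip_width: 0.0041
grip_force: 0.0
```

```bash
python3 - <<'E'
from h import *
from rig import sensors,eyes
S=sensors.get_obs();print(S["position"]*1000,S["ft_force"])
c=eyes.camera("side");x,y,w,h=200,120,200,150
cv2.imwrite("pics/side3.png",cv2.resize(c["img"][y:y+h,x:x+w,::-1],None,fx=4,fy=4,interpolation=cv2.INTER_CUBIC))
E
```

```text
[ 660.08463259 -108.72999705   41.27830787] [-0.88805867 -0.25246934 -0.18715896]
```

View pics/side3.png

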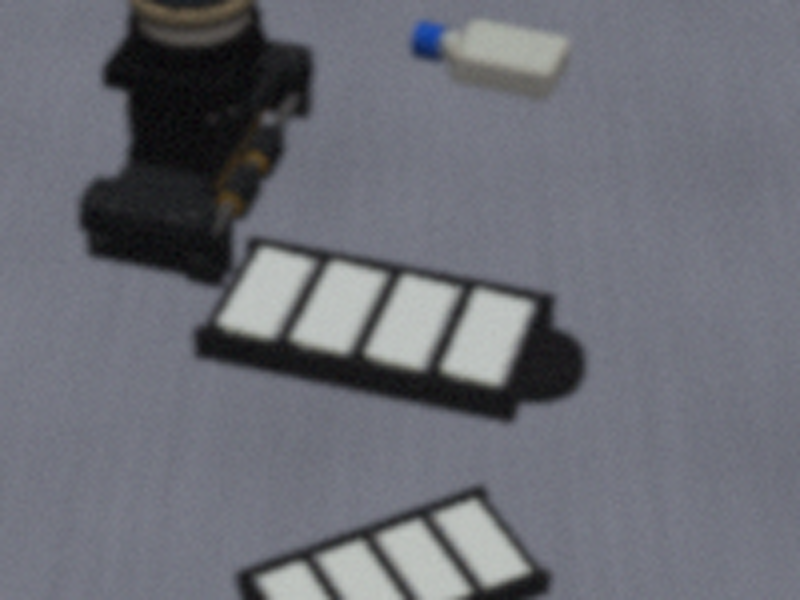

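All four leaves (crop 265–490, 290–335) are flat, the tray is where it was, and the gripper is past the square end. I'm rising clear.

Request:
{"method": "drive_tool", "body": {"deltas": [[[0,0,-10,0,0,0],[0,0,-20,0,0,0],[0,0,-30,0,0,0],[0,0,-30,0,0,0],[0,0,-30,0,0,0],[0,0,-15,0,0,0],[0,0,0,0,0,0],[0,0,0,0,0,0]]]}}

```text
time: 7.83
position: [0.6607, -0.1089, 0.1781]
tool_rot: [0.991, -0.137, 0.001, 0.0]
ft_force: [0.2, 0.1, -1.1]
grip_width: 0.0043
grip_force: 0.0
```

```bash
python3 -c "
from rig import ticket
print(ticket.hand_in())"
```

```text
the job is handed in; nothing more can be done
None
```

I folded all four leaves flat in order in one stroke, with the tray not visibly moved, then raised the gripper clear and handed the job in at about 8 s; the hand-in returned no verdict.

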